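# Hang the hand stamp on the rotary stamp rack

### The arm

A 6-joint arm with a two-finger parallel gripper is mounted at the origin on the work surface. World frame = base frame: x ahead of the robot, y to its left, z up, the work surface at z = 0. Lengths are in m, angles in rad, forces in N, time in s.
With the tool pointing down it reaches from about 0.35 to 0.85 m from the base axis. Payload 8.1 kg.
Tool frame: the origin (TCP) lies midway between the tips of the shut fingers; the grasp point (between the pads) lies robot.grip_depth behind it (robot.grip_depth is the distance from the TCP to the grasp point, in m); z points along the fingers, y is the line along which they close (so a half turn about z gives the same grasp; the last joint's range is limited). The gripper opens to 93 mm and grips with 3 to 60 N. Pads are 15 mm wide; open, the fingers measure 128 mm over their backs; the gripper's body (75 mm by 188 mm) begins 65 mm behind the grasp point.
Start: joints at [-1.428, 0.13, 1.488, -0, 1.523, -0.085], TCP at [0.136, -0.584, 0.219] pointing down, gripper open.
Joint ranges: [-2.96, 2.96], [-0.89, 2.26], [0.02, 2.5], [-1.34, 4.48], [0, 2.73], [-2.66, 2.66]. Speed limits (rad/s): [2.39, 2.39, 2.79, 3.14, 3.14, 3.14].

### API

Orientations are given as a rotation vector (axis times angle).
In Python, from plant import robot gives the robot as it stands.
- The arm moves only by the tool carry_out, never from a script. Its argument "rows" is a list of rows, each a list of 6 numbers: the shift along the tool's x, y, z in m, then the turn, a rotation vector about the tool's x, y, z in degrees. A call has 1 to 12 rows; each row is the pose to reach, as a shift and turn from the pose commanded when the call began, along the tool's axes at that moment; what a row does not reach only later rows make up. A row lasts 1/8 s, in which the tool goes at most 62.5 mm and 10.7 degrees, less where a joint would pass 70% of its speed; a pose out of reach is approached as far as the arm can. A call with a gripper value outside its range is refused whole. "jaw" is the closure in counts, from 0 (fully open) to 255 (shut), set as the call begins (left out, the last holds). The fingers move at their own pace and stop on an object; "force" is the grip in N (left out, the last holds). Time passes only in rows, so rows that repeat a pose let the fingers close. It gives the time, the measured TCP pose, the force, the opening and the grip force at its end, in the units of the state.
- robot.read_state(): the state, without advancing time (a new reading comes with each control period).
- robot.read_camera(name): name is "scene" or "top" or "wrist"; returns the picture (384x512x3 uint8, red, green, blue); there is no depth.
- robot.camera_model(name): a dict with "fx", "fy", "cx", "cy" (pixels), "R" (3x3) and "t" (3): a world point X has camera coordinates R X + t; the wrist camera has in their place "mount" (4x4, takes a point from camera to tool coordinates, whose origin is the TCP and whose axes are the flange's). Camera axes: x right, y down, z forward; pixel columns grow to the right and rows downward; lengths in m; the calibration is good to about 2 mm. The wrist camera is an equidistant fisheye: a pixel r from the principal point sees the ray r / f radians off the axis. A picture is of the moment at which its call begins: read the wrist's pose just before it. camera_model takes no time and is no camera call.
- robot.close_job(): hands the job in; it is judged then, once.
Trained networks look in the newest picture that a camera, given by its name, has taken for a name from the list of things; names that differ only in an ending like _2 or _b are one class to them, and where a whole thing is asked for, a point or a joint stands for the part that bears it (a point fixed in the world has none). Each returns a list of dicts, best first, with "conf" (0 to 1); they miss things now and then, are a little off and sometimes report something else, mostly with a low value. They report only what shows in the picture. A call takes as long as a camera call. They do not tell look-alikes from the thing itself.
- robot.outline_of(camera, target): "pixels" (384x512 bool, what is visible of it) and "pixel" ([column, row] in pixels, amid what is visible of it).
The state is a dict: "t": time; "q": joint angles; "dq": joint speeds; "joint_torque": joint torques, N m; "tool_pos": TCP position; "orientation": TCP orientation; "force": force on the tool from outside, world axes, zero at the start; "wrist_torque": the same for the moment, N m; "opening": finger opening in m; "gripper_force": force on a finger pad.
Only numpy, scipy, OpenCV 4.12 (cv2) and the standard library are available. Lean on these libraries where they do the work, as an engineer would, in place of code of your own. Each camera call takes 0.05 s, during which the arm holds its last target. There are 200 camera calls.

### The job

Turn the rotary stamp rack by its centre knob until its one empty notch points to the front of the stand, where the sloping label frame is. Then take the hand stamp that stands on the desk and hang it in that notch: push its neck in past the sprung rollers, gently and pressing no harder than it takes, until it is fully home against the end of the notch, and leave it upright with its collar flat down on the plate. Leave the rack turned to the front, do not knock the stamps already hung, and leave the things on the desk in their places.

Things in the scene. Friction and masses are not known exactly. Their poses are not given: they have to be found in the camera images.
- base: Fixed stand of the rack: grey plate 215 (x) by 170 (y) mm, 14 mm thick, with a steel post. Origin on the vertical turning axis at desk height. Its -x axis points to the FRONT of the stand, where a sloping black label frame (100 mm wide, up to 30 mm above the desk) lies along the edge, 105 to 130 mm from the turning axis.
- plate: The rack's turning plate: flat, white, 190 mm diameter, 8 mm thick, top face 103 mm above the desk, with six radial notches open at the rim; five hold stamps, one is empty. Turns all round about the base's axis and stays where left. It sits on a soft rubber bush: pushed sideways it gives several mm and springs back. Origin on the axis at desk height, z up; its -x axis points along the middle of the EMPTY notch.
- knob (a point): Centre of the round black knob on the plate's axis (32 mm diameter, from 150 to 176 mm above the desk); grip and turn it here to turn the plate. It stands on an 18 mm stem. The hung stamps' handles, 28 mm thick, stand up to 153 mm above the desk on a circle of 75 mm radius round it.
- notch (a point): Home point of the empty notch: level with the plate's top face, on the neck's centre line when the neck touches the notch's inner end, 75 mm from the turning axis. Axes as the plate's: -x leads out of the notch. The notch is 15.5 mm wide; its mouth widens to 25 mm at the rim, 95 mm from the axis.
- rollers (a point): Middle between two sprung steel rollers (6 mm diameter) in the empty notch's thickness, 1.5 mm outward of the home point; 9 mm apart at rest. A neck pushed in meets them 7.5 mm before home; they yield at 12 to 15 N, let it pass with a drop in force, then press it home with about 4 N. They can hold the neck high or tilted: press the stamp down to sit flat.
- stamp_grip (a point): Middle of the thickest part of the loose stamp's handle (turned wood, round, 28 mm diameter for 8 mm above and below), 88 mm above its underside; z up along the stamp. It rounds over to the top at 108 mm, tapers below to 19 mm. The stamp stands upright on the desk on a wooden block 46 (x) by 26 (y) mm, 20 mm high; about 55 to 100 g.
- stamp_neck (a point): The loose stamp again: centre of the flat underside of its collar (24 mm diameter), 58 mm above its underside, 30 mm below stamp_grip. Below it is the neck that goes in the notch: round, 13 mm diameter, 22 mm long, then widening to 25 mm above the block. Hung properly, this point lies at notch.
- hung_stamps: The five stamps already hung, as one: snapped firmly into the other notches, turning with the plate; same handles and necks as the loose stamp, blocks up to 52 mm long, 45 to 65 mm above the desk, some turned wood, some black. Origin and axes as the plate's. Bystanders.
- self_inker: Self-inking stamp, 34 x 56 mm, 84 mm tall, standing on the desk; origin at its underside. A bystander.
- highlighter: Green highlighter pen lying on the desk, 130 mm long along its x, 20 mm high; origin at its middle, on the desk. A bystander.
- notes: Block of paper notes, 76 x 76 mm, 28 mm high; origin at its underside. A bystander.
- ink_pad: Open ink pad, fixed, 75 (x) by 115 (y) mm, 14 mm high, its lid standing up 70 mm at the +x side; origin at its underside. A bystander.
Mind the look-alikes: they are no part of the job. What is meant by the part that bears stamp_grip is not green or turquoise, and is the larger of those in its own colour.

How it is judged:
By the outcome, as a careful person would: the job done as asked, in the order asked, and still so for the second after the job is handed in, with the robot touching nothing.
It also fails if it takes over 72 s, if anything falls off the work surface, if the arm or the gripper's body presses on something with over 40 N, if the wrist force passes 120 N, or if a joint passes its speed limit or range.

## Working session

There is one attempt and no reset: what is moved stays moved. The work goes in short steps, Python scripts to look and compute and a tool call to move; the robot and the scene stay as the last step left them, time stands still between calls to the robot, and variables do not carry over. Pictures are saved under pics/ and viewed, at most 10 in all, crops included, and the job is handed in when it is done.

Besides the shell and the picture viewer there is one more tool, called after ">>>" as name(argument=value, ...), one argument or row to a line, values as JSON. carry_out: Moves the arm, as the interface text tells. Its arguments: {"type":"object","properties":{"rows":{"type":"array"},"jaw":{"type":"number"},"force":{"type":"number"}},"required":["rows"]}

```bash
ls; mkdir -p pics
cat > h.py <<'E'
import numpy as np, cv2
from plant import robot
def save(n,im): cv2.imwrite('pics/'+n,cv2.cvtColor(im,cv2.COLOR_RGB2BGR))
def proj(cam,X):
    m=robot.camera_model(cam); c=np.array(m['R'])@np.array(X,float)+np.array(m['t'])
    return np.array([m['fx']*c[0]/c[2]+m['cx'], m['fy']*c[1]/c[2]+m['cy']])
def ray(cam,px):
    m=robot.camera_model(cam); R=np.array(m['R']); t=np.array(m['t'])
    d=R.T@np.array([(px[0]-m['cx'])/m['fx'],(px[1]-m['cy'])/m['fy'],1.0]); return -R.T@t, d/np.linalg.norm(d)
def wray(px,st):
    m=robot.camera_model('wrist'); M=np.array(m['mount'])
    v=np.array([(px[0]-m['cx'])/m['fx'],(px[1]-m['cy'])/m['fy']]); th=np.linalg.norm(v)
    d=np.array([*(v/max(th,1e-9)*np.sin(th)),np.cos(th)])
    R=cv2.Rodrigues(np.array(st['orientation'],float))[0]
    return R@M[:3,3]+np.array(st['tool_pos']), R@(M[:3,:3]@d)
def wproj(X,st):
    m=robot.camera_model('wrist'); M=np.array(m['mount']); R=cv2.Rodrigues(np.array(st['orientation'],float))[0]
    c=M[:3,:3].T@(R.T@(np.array(X,float)-np.array(st['tool_pos']))-M[:3,3])
    r=np.hypot(c[0],c[1]); th=np.arctan2(r,c[2])
    return np.array([m['cx']+m['fx']*th*c[0]/r, m['cy']+m['fy']*th*c[1]/r])
def atz(o,d,z): return o+d*(z-o[2])/d[2]
def inter(rays):
    A=np.zeros((3,3));b=np.zeros(3)
    for o,d in rays:
        P=np.eye(3)-np.outer(d,d);A+=P;b+=P@o
    x=np.linalg.solve(A,b); return x,[np.linalg.norm((np.eye(3)-np.outer(d,d))@(x-o)) for o,d in rays]
E
python3 - <<'E'
from h import *
np.set_printoptions(precision=4,suppress=True)
a=robot.read_camera('scene');b=robot.read_camera('top')
save('a.png',np.vstack([cv2.resize(a,None,fx=.78,fy=.78),cv2.resize(b,None,fx=.78,fy=.78)]))
save('top.png',cv2.resize(b,(800,600)));save('scene.png',cv2.resize(a,(800,600)))
print(robot.grip_depth, robot.camera_model('top'),robot.camera_model('wrist'))
print(robot.read_state())
for c in('scene','top'):
  for n in ('knob','plate','base','notch','stamp_grip','self_inker','highlighter','notes','ink_pad','hung_stamps'):
    for o in robot.outline_of(c,n): 
      ys,xs=np.nonzero(o['pixels']);print(c,n,round(o['conf'],2),np.round(o['pixel'],1),len(xs),(xs.min(),xs.max(),ys.min(),ys.max()) if len(xs) else '')
E
```

```text
pics
0.0188 {'fx': 363.60004426477934, 'fy': 363.60004426477934, 'cx': 255.38921050986133, 'cy': 196.2293881993656, 'R': array([[ 0.0123, -0.9998, -0.0125],
       [-0.9841, -0.0099, -0.1775],
       [ 0.1774,  0.0145, -0.984 ]]), 't': array([-0.0121,  0.5723,  1.12  ])} {'fx': 297.3186396354542, 'fy': 297.3186396354542, 'cx': 254.25571072013392, 'cy': 193.2933058430823, 'mount': array([[ 0.0005, -0.9605, -0.2783,  0.0784],
       [ 1.    ,  0.0003,  0.0008, -0.0002],
       [-0.0007, -0.2783,  0.9605, -0.1657],
       [ 0.    ,  0.    ,  0.    ,  1.    ]])}
{'t': 0.1, 'q': array([-1.4284,  0.1311,  1.4891, -0.    ,  1.523 , -0.0854]), 'dq': array([-0.0002, -0.0016, -0.0041,  0.0009,  0.002 ,  0.0003]), 'joint_torque': array([  0.0012, -56.1339, -49.3098,   0.0772,   0.0291,  -0.0001]), 'tool_pos': array([ 0.1354, -0.584 ,  0.2177]), 'orientation': array([-3.1196, -0.3569,  0.0001]), 'force': array([-0.3548,  0.7748,  0.9728]), 'wrist_torque': array([ 0.0043, -0.0192, -0.0354]), 'gripper_force': 0.0, 'opening': 0.09280509513260844}
scene knob 0.68 [315.  223.9] 3821 (np.int64(278), n
[... 2664 characters left out ...]
 np.int64(216))
top self_inker 0.65 [157.3 234.2] 275 (np.int64(147), np.int64(169), np.int64(226), np.int64(238))
top self_inker 0.41 [132.6 197.4] 565 (np.int64(118), np.int64(145), np.int64(183), np.int64(209))
top highlighter 0.52 [389.4 232.4] 210 (np.int64(384), np.int64(396), np.int64(211), np.int64(249))
top notes 0.73 [132.4 195.4] 600 (np.int64(117), np.int64(146), np.int64(183), np.int64(209))
top ink_pad 0.81 [338.9 169.4] 1133 (np.int64(320), np.int64(357), np.int64(147), np.int64(185))
top ink_pad 0.52 [228.7 163.1] 457 (np.int64(188), np.int64(237), np.int64(140), np.int64(203))
top hung_stamps 0.87 [232.1 160.6] 458 (np.int64(188), np.int64(238), np.int64(140), np.int64(203))
```

View pics/top.png

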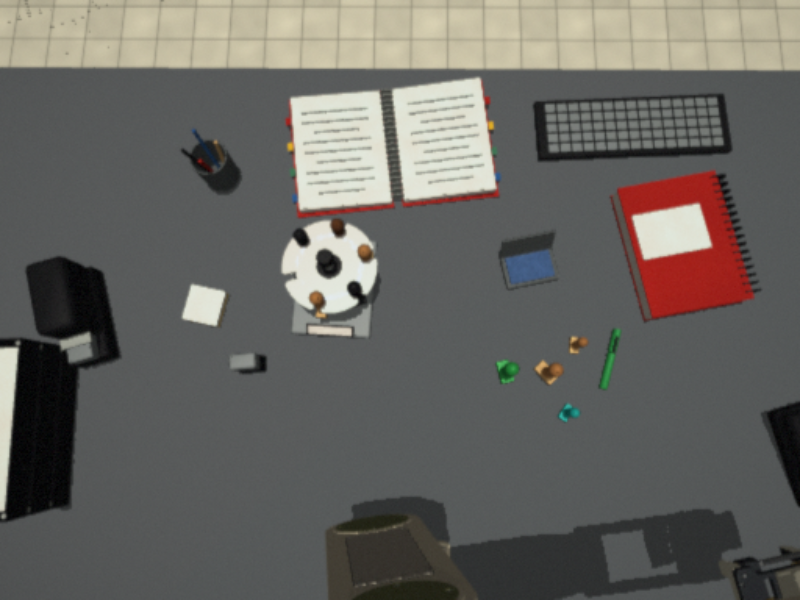

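View pics/scene.png

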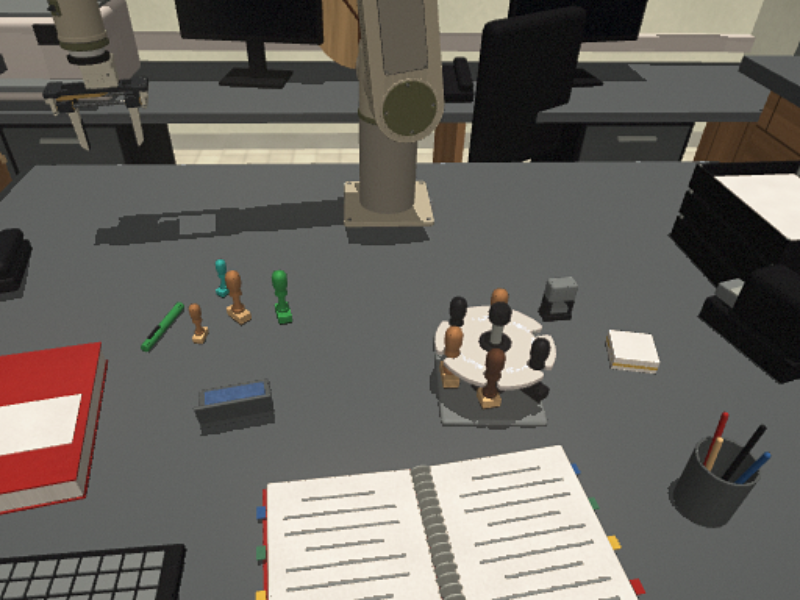

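Candidate stamps, in the 800×600 top view, are the large wooden one (549,370), a small wooden one (578,344), a green one (508,371) and a turquoise one (568,412). The large wooden one fits, since it is neither green nor turquoise and is the larger of the two wooden ones. The rack is at (327,265), with its empty notch pointing left at (288,275). The label frame, which marks the front, faces the robot at (330,330).

Run:
```python
from h import *
np.set_printoptions(precision=4,suppress=True)
a=robot.read_camera('scene');b=robot.read_camera('top')
def crop(im,x,y,w,h,W,H): return cv2.resize(im[y:y+h,x:x+w],(W,H),interpolation=cv2.INTER_CUBIC)
save('c.png',np.vstack([np.hstack([crop(b,310,205,100,75,400,300),crop(b,165,130,100,75,400,300)]),np.hstack([crop(a,95,155,100,75,400,300),crop(a,265,180,100,75+20,400,300)])]))
# rough
kt=ray('top',(327*.64-.2,258*.64)); ks=ray('scene',(499*.64,313*.64))
print('knob',inter([kt,ks]))
o=robot.outline_of('top','stamp_grip'); 
print('stamp', inter([ray('top',(351.5,237.5)),ray('scene',(152,190))]))
for n,p,z in [('stamp base',(351-3,240),0.01),('self',(157,231),.04),('frontlabel',(330*.64,330*.64),.02),('notch mouth',(286*.64,276*.64),.103),('plate c',(329*.64,267*.64),.103)]:
  print(n,atz(*ray('top',p),z))
```

```text
knob (array([0.6448, 0.1342, 0.1643]), [np.float64(0.0035740859800444144), np.float64(0.003574085980044456)])
stamp (array([ 0.4433, -0.3068,  0.0515]), [np.float64(0.0027545190975125896), np.float64(0.002754519097512662)])
stamp base [ 0.4381 -0.3083  0.01  ]
self [0.458  0.3087 0.04  ]
frontlabel [0.5266 0.1395 0.02  ]
notch mouth [0.6228 0.2196 0.103 ]
plate c [0.6421 0.1344 0.103 ]
```

View pics/c.png

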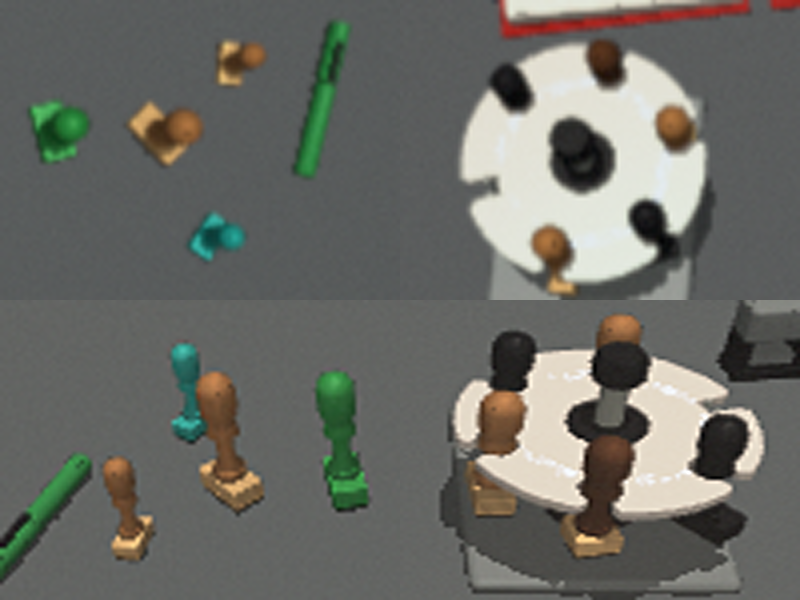

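The crop confirms it: the large wooden stamp is at crop pixel (185,127), about top-view pixel (356,237). I'll go over the knob first.

```bash
cat >> h.py <<'E'
def plan(p,yaw,st=None):
    st=st or robot.read_state(); R=cv2.Rodrigues(np.array(st['orientation'],float))[0]
    y=np.radians(yaw); x=np.array([np.cos(y),np.sin(y),0]); z=np.array([0,0,-1.]); Rt=np.stack([x,np.cross(z,x),z],1)
    print('shift',np.round(R.T@(np.array(p)-st['tool_pos']),4),'turn deg',np.round(np.degrees(cv2.Rodrigues(R.T@Rt)[0].ravel()),2),'yaw now',round(float(np.degrees(np.arctan2(R[1,0],R[0,0]))),2), 't',st['t'])
E
python3 - <<'E'
from h import *
plan((.642,.134,.27),30)
E
```

```text
shift [ 0.6557 -0.5856 -0.0514] turn deg [  0.     0.   -16.95] yaw now 13.05 t 1.25
```

>>> carry_out(
  rows=[
    [0.656, -0.586, -0.052, 0, 0, -17],
    [0.656, -0.586, -0.052, 0, 0, -17],
    [0.656, -0.586, -0.052, 0, 0, -17],
    [0.656, -0.586, -0.052, 0, 0, -17],
    [0.656, -0.586, -0.052, 0, 0, -17],
    [0.656, -0.586, -0.052, 0, 0, -17],
    [0.656, -0.586, -0.052, 0, 0, -17],
    [0.656, -0.586, -0.052, 0, 0, -17],
    [0.656, -0.586, -0.052, 0, 0, -17],
    [0.656, -0.586, -0.052, 0, 0, -17],
    [0.656, -0.586, -0.052, 0, 0, -17],
    [0.656, -0.586, -0.052, 0, 0, -17],
  ],
  jaw=90,
  force=30,
)

```text
t: 2.75
tool_pos: [0.5678, 0.0294, 0.2633]
orientation: [3.034, 0.815, 0.001]
force: [0.1, -0.1, 0.6]
opening: 0.0606
gripper_force: 0.0
```

Run:
```python
from h import *
plan((.642,.134,.27),30)
```

```text
shift [ 0.1166 -0.0533 -0.0067] turn deg [ 0.03 -0.03  0.06] yaw now 30.06 t 2.75
```

>>> carry_out(
  rows=[
    [0.117, -0.053, -0.006, 0, 0, 0],
    [0.117, -0.053, -0.006, 0, 0, 0],
    [0.117, -0.053, -0.006, 0, 0, 0],
    [0.117, -0.053, -0.006, 0, 0, 0],
  ],
)

```text
t: 3.25
tool_pos: [0.6414, 0.132, 0.2684]
orientation: [3.034, 0.816, -0.002]
force: [0.8, 0.5, 0.2]
opening: 0.0601
gripper_force: 0.0
```

Run:
```python
from h import *
np.set_printoptions(precision=4,suppress=True)
st=robot.read_state(); im=robot.read_camera('wrist'); np.save('w1.npy',im)
print(st['tool_pos'],st['orientation'],st['t'])
for n in('knob','plate','base'):
  for o in robot.outline_of('wrist',n):
    ys,xs=np.nonzero(o['pixels']);print(n,round(o['conf'],2),o['pixel'],len(xs),xs.min(),xs.max(),ys.min(),ys.max(), wproj((.642,.134,.163),st))
save('w1.png',cv2.resize(im,(800,600)))
```

```text
[0.6414 0.132  0.2684] [ 3.0336  0.8157 -0.0016] 3.25
knob 0.64 [253.4, 168.0] 20313 171 334 87 256 [252.4996 191.3581]
plate 0.72 [245.6, 149.5] 15401 171 335 87 247 [252.5001 191.3581]
base 0.61 [176.3, 192.5] 501 164 255 78 251 [252.5003 191.3581]
```

View pics/w1.png

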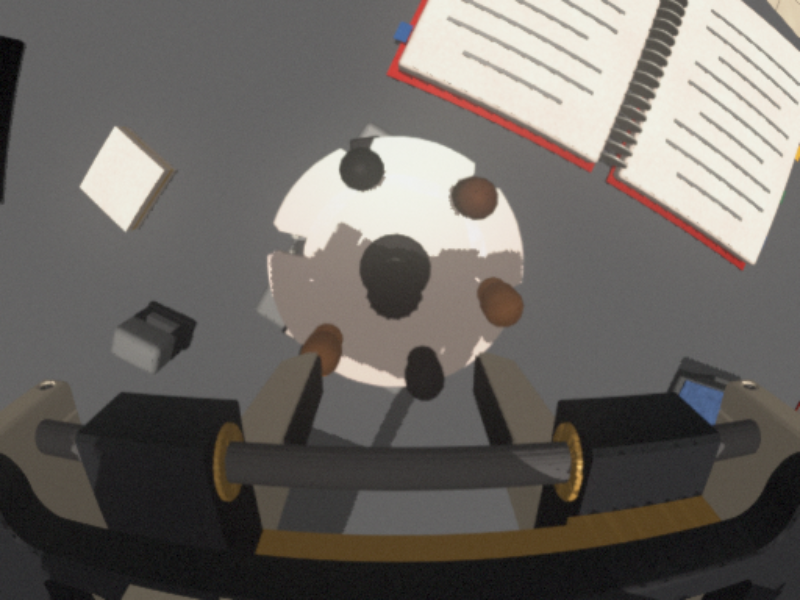

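Knob is at (395,268), plate centre about (397,262), and the empty notch at upper left (285,243). The wrist projection doesn't match, so I'll check it against the top camera.

Run:
```python
from h import *
np.set_printoptions(precision=4,suppress=True)
st=robot.read_state()
s=.64
for n,p,z in [('knobtop',(395,262),.176),('plate centre',(397,262),.103),('plate left',(268,262),.103),('right',(523,262),.103),('top',(397,135),.103),('bot',(397,388),.103),('notchmouth',(270,243),.103),('notch in',(302,246),.103),('notes ctr top',(125,180),.028),('ink',(155,345),.08)]:
  q=np.array(p)*s
  print(n,atz(*wray(q,st),z), wproj(atz(*wray(q,st),z),st)/s)
print(wray((254,193),st), robot.camera_model('wrist')['mount'])
im=robot.read_camera('top')
for n in('knob','plate'):
  for o in robot.outline_of('top',n): print(n,o['conf'],o['pixel'])
print('notes top', atz(*ray('top',(204*s,303*s)),.028))
```

```text
knobtop [0.6641 0.1449 0.176 ] [395. 262.]
plate centre [0.6522 0.1366 0.103 ] [397. 262.]
plate left [0.6047 0.2206 0.103 ] [268. 262.]
right [0.6999 0.0555 0.103 ] [523. 262.]
top [0.7317 0.1825 0.103 ] [397. 135.]
bot [0.5641 0.0858 0.103 ] [397. 388.]
notchmouth [0.6184 0.2257 0.103 ] [270. 243.]
notch in [0.6282 0.2032 0.103 ] [302. 246.]
notes ctr top [0.5819 0.4026 0.028 ] [125. 180.]
ink [0.4754 0.288  0.08  ] [155. 345.]
(array([0.709 , 0.1698, 0.4356]), array([-0.2394, -0.1389, -0.9609])) [[ 0.0005 -0.9604 -0.2785  0.0784]
 [ 1.      0.0002  0.0011 -0.0001]
 [-0.001  -0.2785  0.9604 -0.1657]
 [ 0.      0.      0.      1.    ]]
knob 0.86 [225.4, 175.7]
plate 0.98 [223.2, 175.2]
notes top [0.5802 0.4072 0.028 ]
```

Run:
```python
from h import *
np.set_printoptions(precision=4,suppress=True)
st=robot.read_state(); s=.64
for p in [(395,290),(395,297)]:print(atz(*wray(np.array(p)*s,st),.170))
im=np.load('w1.npy'); g=cv2.cvtColor(im,cv2.COLOR_RGB2GRAY)
# plate silhouette+unwarped top-down map at z=.103, 1mm/px, x up y left
yy,xx=np.mgrid[0:300,0:400]; X=.80-yy*.001; Y=.335-xx*.001
P=np.array([[wproj((X[i,j],Y[i,j],.103),st) for j in range(400)] for i in range(300)],np.float32)
m=cv2.remap(im,P[...,0],P[...,1],cv2.INTER_CUBIC)
m14=None
P2=np.array([[wproj((X[i,j],Y[i,j],.014),st) for j in range(400)] for i in range(300)],np.float32)
m2=cv2.remap(im,P2[...,0],P2[...,1],cv2.INTER_CUBIC)
a=np.hstack([m,m2]); save('w1map.png',a)
```

```text
[0.6486 0.1364 0.17  ]
[0.6449 0.1342 0.17  ]Traceback (most recent call last):
  File "<stdin>", line 8, in <module>
  File "h.py", line 17, in wproj
    m=robot.camera_model('wrist'); M=np.array(m['mount']); R=cv2.Rodrigues(np.array(st['orientation'],float))[0]
ValueError: time passes only in moves, steps and waits
```

```bash
cat >> h.py <<'E'
_cm={}; _orig=robot.camera_model
def cm(n):
    if n not in _cm: _cm[n]=_orig(n)
    return _cm[n]
def wmap(im,st,z,x1,y1,h,w,mm=1.0):
    m=cm('wrist'); M=np.array(m['mount']); R=cv2.Rodrigues(np.array(st['orientation'],float))[0]
    i,j=np.mgrid[0:h,0:w]; X=np.stack([x1-i*mm*.001,y1-j*mm*.001,np.full(i.shape,z)],-1)
    c=((X-np.array(st['tool_pos']))@R-M[:3,3])@M[:3,:3]
    r=np.hypot(c[...,0],c[...,1])+1e-12; th=np.arctan2(r,c[...,2])
    return cv2.remap(im,(m['cx']+m['fx']*th*c[...,0]/r).astype(np.float32),(m['cy']+m['fy']*th*c[...,1]/r).astype(np.float32),cv2.INTER_CUBIC)
E
sed -i 's/m=robot.camera_model(/m=cm(/' h.py
python3 - <<'E'
from h import *
im=np.load('w1.npy'); st=robot.read_state()
a=wmap(im,st,.103,.80,.285,300,300,1); b=wmap(im,st,.014,.80,.285,300,300,1)
o=np.hstack([a,b]); 
for x in range(0,600,50): o[:6,x]=(255,0,0)
for y in range(0,300,50): o[y,:6]=(255,0,0)
save('w1map.png',cv2.resize(o,(800,400)))
E
```

```text
(no output)
```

View pics/w1map.png

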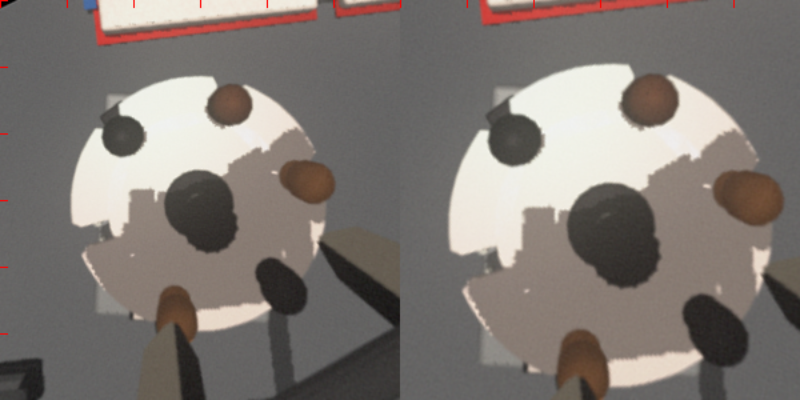

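The plate centre comes out at about (.647,.136). The notch points at about 107° and the front at about 177°, so the rack needs roughly +70°.

Run:
```python
from h import *
plan((.647,.1358,.145),30)
```

```text
shift [ 0.0071 -0.0014  0.1246] turn deg [ 0.02 -0.05 -0.02] yaw now 29.98 t 3.6
```

>>> carry_out(
  rows=[
    [0.007, -0.0014, 0.04, 0, 0, 0],
    [0.007, -0.0014, 0.08, 0, 0, 0],
    [0.007, -0.0014, 0.105, 0, 0, 0],
    [0.007, -0.0014, 0.123, 0, 0, 0],
    [0.007, -0.0014, 0.123, 0, 0, 0],
    [0.007, -0.0014, 0.123, 0, 0, 0],
  ],
)

```text
t: 4.35
tool_pos: [0.6478, 0.1367, 0.1476]
orientation: [3.034, 0.814, 0.003]
force: [0.8, 0.2, 0.4]
opening: 0.0602
gripper_force: 0.0
```

>>> carry_out(
  rows=[
    [0, 0, 0, 0, 0, 0],
    [0, 0, 0, 0, 0, 0],
    [0, 0, 0, 0, 0, 0],
    [0, 0, 0, 0, 0, 0],
  ],
  jaw=255,
  force=30,
)

```text
t: 4.85
tool_pos: [0.647, 0.1369, 0.1462]
orientation: [-3.034, -0.815, -0.001]
force: [-0.1, 0.0, 1.3]
opening: 0.0309
gripper_force: 30.0
```

>>> carry_out(
  rows=[
    [0, 0, 0, 0, 0, -6],
    [0, 0, 0, 0, 0, -14],
    [0, 0, 0, 0, 0, -22],
    [0, 0, 0, 0, 0, -30],
    [0, 0, 0, 0, 0, -38],
    [0, 0, 0, 0, 0, -46],
    [0, 0, 0, 0, 0, -54],
    [0, 0, 0, 0, 0, -61],
    [0, 0, 0, 0, 0, -66],
    [0, 0, 0, 0, 0, -70],
    [0, 0, 0, 0, 0, -70],
    [0, 0, 0, 0, 0, -70],
  ],
)

```text
t: 6.35
tool_pos: [0.647, 0.1369, 0.1462]
orientation: [2.02, 2.406, 0.001]
force: [-1.3, 0.7, 2.2]
opening: 0.0312
gripper_force: 30.0
```

Run:
```python
from h import *
np.set_printoptions(precision=4,suppress=True)
st=robot.read_state(); im=robot.read_camera('wrist');np.save('w2.npy',im)
print(st['tool_pos'],st['orientation'],st['wrist_torque'],st['force'],st['q'])
a=wmap(im,st,.103,.78,.23,360,230,.8333)
t=robot.read_camera('top'); s=robot.read_camera('scene')
o=np.hstack([cv2.resize(im,(400,300)),cv2.resize(t[120:225,150:290],(400,300),interpolation=cv2.INTER_CUBIC)])
o2=np.hstack([cv2.resize(a,(400,300)),cv2.resize(s[175:280,250:390],(400,300),interpolation=cv2.INTER_CUBIC)])
save('w2.png',np.vstack([o,o2]))
```

```text
[0.647  0.1369 0.1462] [2.0197 2.4061 0.0006] [0.1985 0.0713 0.0986] [-1.3366  0.673   2.1887] [ 0.1309  0.3342  1.3857  0.0002  1.4213 -0.0433]
```

View pics/w2.png

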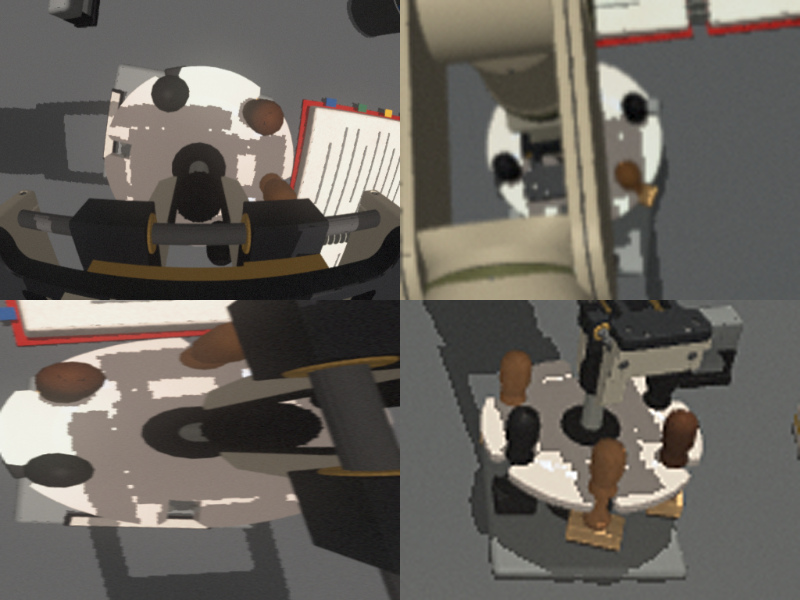

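>>> carry_out(
  rows=[
    [0, 0, 0, 0, 0, 0],
    [0, 0, 0, 0, 0, 0],
  ],
  jaw=90,
)

```text
t: 6.75
tool_pos: [0.6467, 0.1364, 0.1454]
orientation: [-2.019, -2.407, 0.001]
force: [-0.0, -0.5, -0.3]
opening: 0.0468
gripper_force: 0.0
```

>>> carry_out(
  rows=[
    [0, 0, -0.05, 0, 0, 0],
    [0, 0, -0.1, 0, 0, 0],
    [-0.03, -0.05, -0.12, 0, 0, 0],
    [-0.05, -0.095, -0.13, 0, 0, 0],
    [-0.05, -0.095, -0.13, 0, 0, 0],
    [-0.05, -0.095, -0.13, 0, 0, 0],
  ],
)

```text
t: 7.5
tool_pos: [0.5624, 0.0709, 0.2759]
orientation: [2.019, 2.407, 0.001]
force: [0.4, 0.3, 0.4]
opening: 0.0603
gripper_force: 0.0
```

Run:
```python
from h import *
np.set_printoptions(precision=4,suppress=True)
st=robot.read_state(); im=robot.read_camera('wrist');np.save('w3.npy',im)
import pickle; pickle.dump(st,open('st3.p','wb'))
print(st['tool_pos'],st['orientation'],st['force'],st['t'])
a=wmap(im,st,.103,.67,.235,200,200,1); b=wmap(im,st,.014,.76,.26,300,300,1)
o=np.hstack([cv2.resize(a,(500,500),interpolation=cv2.INTER_CUBIC),np.vstack([b,np.zeros((200,300,3),np.uint8)])])
save('w3.png',o)
```

```text
[0.5624 0.0709 0.2759] [2.0188 2.4067 0.0008] [0.3729 0.2646 0.4098] 7.5
```

View pics/w3.png

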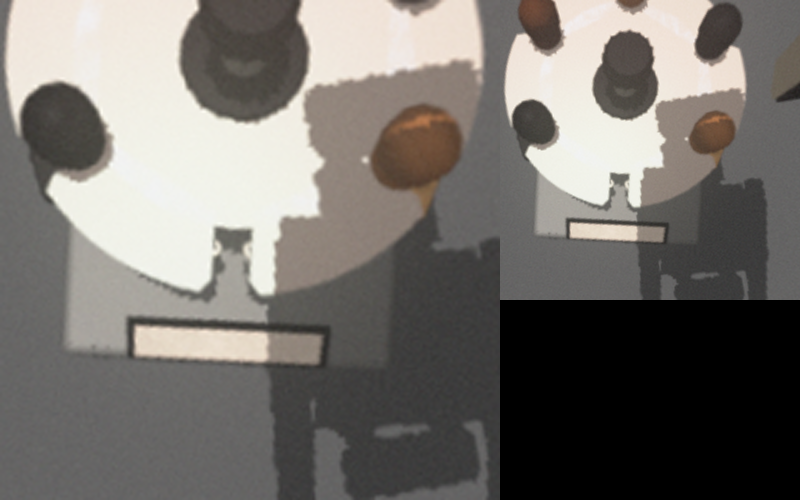

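The map shows the empty notch at (233,260), pointing to about 176.8°. The stand's front edge gives about 177.1°, so it is aligned. The home point is about (.572,.1415). Next is the stamp.

Run:
```python
from h import *
plan((.45,-.25,.26),87)
```

```text
shift [-0.2966 -0.1668  0.0155] turn deg [-0.000e+00 -1.000e-02  1.305e+01] yaw now 100.05 t 7.55
```

>>> carry_out(
  rows=[
    [-0.297, -0.167, 0.0, 0, 0, 13],
    [-0.297, -0.167, 0.0, 0, 0, 13],
    [-0.297, -0.167, 0.0, 0, 0, 13],
    [-0.297, -0.167, 0.015, 0, 0, 13],
    [-0.297, -0.167, 0.015, 0, 0, 13],
    [-0.297, -0.167, 0.015, 0, 0, 13],
    [-0.297, -0.167, 0.015, 0, 0, 13],
    [-0.297, -0.167, 0.015, 0, 0, 13],
  ],
)

```text
t: 8.55
tool_pos: [0.4502, -0.25, 0.2605]
orientation: [-2.277, -2.163, -0.001]
force: [-0.3, 0.7, 0.0]
opening: 0.0601
gripper_force: 0.0
```

Run:
```python
from h import *
import pickle
np.set_printoptions(precision=4,suppress=True)
st=robot.read_state(); im=robot.read_camera('wrist');np.save('w4.npy',im);pickle.dump(st,open('st4.p','wb'))
print(st['tool_pos'],st['orientation'],st['t'],'expect',wproj((.441,-.308,.09),st))
for o in robot.outline_of('wrist','stamp_grip'):
    ys,xs=np.nonzero(o['pixels']);m=np.median(im[o['pixels']],0);print(round(o['conf'],2),o['pixel'],len(xs),xs.min(),xs.max(),ys.min(),ys.max(),m)
plan((.44,-.31,.24),87)
```

```text
[ 0.4502 -0.25    0.2605] [-2.2765 -2.1635 -0.0005] 8.55 expect [248.3714 223.8385]
0.93 [297.1, 244.4] 532 281 304 232 265 [213.5 161.  116.5]
0.92 [250.1, 146.6] 818 234 269 134 167 [ 79. 155.  89.]
0.79 [253.0, 211.2] 975 237 270 188 236 [193. 141. 100.]
0.49 [208.0, 227.3] 105 195 213 220 238 [ 96. 229. 218.]
shift [-0.0608 -0.0073  0.0208] turn deg [ 0.   -0.02  0.15] yaw now 87.15 t 8.65
```

>>> carry_out(
  rows=[
    [-0.045, -0.007, 0.03, 0, 0, 0],
    [-0.045, -0.007, 0.045, 0, 0, 0],
    [-0.045, -0.007, 0.045, 0, 0, 0],
    [-0.045, -0.007, 0.045, 0, 0, 0],
  ],
)

```text
t: 9.15
tool_pos: [0.441, -0.2945, 0.2169]
orientation: [2.276, 2.164, 0.001]
force: [-0.0, 0.2, 0.7]
opening: 0.0601
gripper_force: 0.0
```

Run:
```python
from h import *
import pickle
np.set_printoptions(precision=4,suppress=True)
st=robot.read_state(); im=robot.read_camera('wrist');np.save('w5.npy',im);pickle.dump(st,open('st5.p','wb'))
print(st['tool_pos'],st['orientation'],st['t'],'expect',wproj((.441,-.308,.09),st))
for o in robot.outline_of('wrist','stamp_grip'):
    ys,xs=np.nonzero(o['pixels']);m=np.median(im[o['pixels']],0);print(round(o['conf'],2),o['pixel'],len(xs),xs.min(),xs.max(),ys.min(),ys.max(),m)
a=np.load('w4.npy')
save('w5.png',np.hstack([cv2.resize(a[130:280,180:330],(400,400),interpolation=cv2.INTER_CUBIC),cv2.resize(im[130:280,180:330],(400,400),interpolation=cv2.INTER_CUBIC)]))
```

```text
[ 0.441  -0.2945  0.2169] [2.2757 2.1643 0.0007] 9.15 expect [253.9204 199.2005]
0.89 [196.1, 213.8] 527 183 213 200 229 [ 73. 159. 149.]
0.88 [263.0, 189.0] 1230 241 277 162 214 [183. 130.  90.]
0.75 [273.2, 266.9] 744 240 310 257 279 [112. 230. 133.]
0.67 [256.3, 115.7] 865 235 275 101 130 [108. 232. 126.]
```

View pics/w5.png

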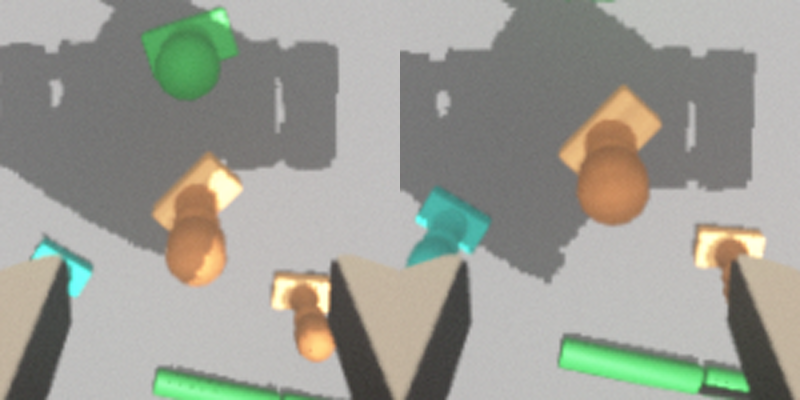

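Both crops show the target's handle: (196,252) in the left one and (613,187) in the right. Triangulating.

Run:
```python
from h import *
import pickle
np.set_printoptions(precision=4,suppress=True)
s4,s5=[pickle.load(open(f'st{i}.p','rb')) for i in(4,5)]
k=400/150
def px(u,v): return (u/k+180-.3,v/k+130-.3)
r4,r5=wray(px(196,252),s4),wray(px(213,187),s5)
print(inter([r4,r5]),atz(*r4,.09),atz(*r5,.09))
# block corners top face z=.02
print('block5',[atz(*wray(px(u,v),s5),.02)[:2] for u,v in [(225,85),(262,127),(158,157)]])
print('small',atz(*wray(px(330,240),s5),.02)[:2],'turq',atz(*wray(px(55,215),s5),.03)[:2])
p,_=inter([r4,r5]); p=(atz(*r5,.09)+atz(*r4,.09))/2
plan((p[0],p[1],.088-.0188),87)
```

```text
(array([ 0.4468, -0.3097,  0.0878]), [np.float64(3.3582512696620963e-06), np.float64(3.3582512696964485e-06)]) [ 0.4469 -0.3088  0.09  ] [ 0.4468 -0.309   0.09  ]
block5 [array([ 0.455 , -0.2819]), array([ 0.4715, -0.3027]), array([ 0.4218, -0.3149])]
small [ 0.5039 -0.3616] turq [ 0.3713 -0.3382]
shift [-0.0135  0.0062  0.148 ] turn deg [0.1  0.06 0.12] yaw now 87.12 t 9.25
```

>>> carry_out(
  rows=[
    [-0.0135, 0.006, 0.05, 0, 0, 0],
    [-0.0135, 0.006, 0.1, 0, 0, 0],
    [-0.0135, 0.006, 0.13, 0, 0, 0],
    [-0.0135, 0.006, 0.148, 0, 0, 0],
    [-0.0135, 0.006, 0.148, 0, 0, 0],
    [-0.0135, 0.006, 0.148, 0, 0, 0],
    [-0.0135, 0.006, 0.148, 0, 0, 0],
  ],
)

```text
t: 10.12
tool_pos: [0.4465, -0.3099, 0.0697]
orientation: [2.276, 2.162, 0.001]
force: [-1.0, 0.1, 0.1]
opening: 0.0601
gripper_force: 0.0
```

>>> carry_out(
  rows=[
    [0, 0, 0, 0, 0, 0],
    [0, 0, 0, 0, 0, 0],
    [0, 0, 0, 0, 0, 0],
    [0, 0, 0, 0, 0, 0],
    [0, 0, 0, 0, 0, 0],
  ],
  jaw=255,
  force=15,
)

```text
t: 10.75
tool_pos: [0.4455, -0.3091, 0.0679]
orientation: [-2.278, -2.163, -0.0]
force: [1.1, -0.5, 0.4]
opening: 0.0272
gripper_force: 15.0
```

>>> carry_out(
  rows=[
    [0, 0, 0, 0, 0, 0],
    [0, 0, -0.03, 0, 0, 0],
    [0, 0, -0.08, 0, 0, 0],
    [0, 0, -0.13, 0, 0, 0],
    [0, 0, -0.13, 0, 0, 0],
  ],
  force=55,
)

```text
t: 11.38
tool_pos: [0.4478, -0.311, 0.2033]
orientation: [2.271, 2.157, 0.002]
force: [0.4, -0.4, -1.2]
opening: 0.0271
gripper_force: 55.0
```

Run:
```python
from h import *
plan((.50,.145,.20),87.1)
```

```text
shift [0.4581 0.0287 0.001 ] turn deg [ 0.41  0.31 -0.05] yaw now 87.05 t 11.375
```

>>> carry_out(
  rows=[
    [0.05, 0.003, 0, 0, 0, 0],
    [0.105, 0.007, 0, 0, 0, 0],
    [0.16, 0.01, 0, 0, 0, 0],
    [0.215, 0.014, 0, 0, 0, 0],
    [0.27, 0.017, 0, 0, 0, 0],
    [0.32, 0.02, 0, 0, 0, 0],
    [0.37, 0.023, 0, 0, 0, 0],
    [0.41, 0.026, 0, 0, 0, 0],
    [0.44, 0.028, 0, 0, 0, 0],
    [0.457, 0.029, 0, 0, 0, 0],
    [0.457, 0.029, 0, 0, 0, 0],
    [0.457, 0.029, 0, 0, 0, 0],
  ],
)

```text
t: 12.88
tool_pos: [0.4978, 0.1448, 0.1975]
orientation: [-2.278, -2.163, 0.001]
force: [-0.5, 0.7, -0.7]
opening: 0.027
gripper_force: 55.0
```

Run:
```python
from h import *
plan((.502,.1451,.1150),87.1); print(robot.read_state()['tool_pos'])
```

```text
shift [0.0006 0.0042 0.0825] turn deg [-0.03  0.04 -0.08] yaw now 87.02 t 12.875
[0.49780405 0.14481698 0.19749939]
```

>>> carry_out(
  rows=[
    [0, 0.004, 0.04, 0, 0, 0],
    [0, 0.004, 0.065, 0, 0, 0],
    [0, 0.004, 0.083, 0, 0, 0],
    [0, 0.004, 0.083, 0, 0, 0],
    [0, 0.004, 0.083, 0, 0, 0],
  ],
)

```text
t: 13.5
tool_pos: [0.5028, 0.1454, 0.1161]
orientation: [2.278, 2.162, 0.002]
force: [0.1, 0.2, -0.2]
opening: 0.0271
gripper_force: 55.0
```

Run:
```python
from h import *
np.set_printoptions(precision=4,suppress=True)
st=robot.read_state(); im=robot.read_camera('wrist'); s=robot.read_camera('scene'); t=robot.read_camera('top')
print(st['tool_pos'],st['orientation'],st['t'])
o=np.hstack([cv2.resize(im[100:310,100:380],(480,360),interpolation=cv2.INTER_CUBIC),cv2.resize(s[180:285,260:350],(320,360),interpolation=cv2.INTER_CUBIC)])
a=wmap(im,st,.103,.63,.19,100,130,1)
o2=np.hstack([cv2.resize(a,(312,240),interpolation=cv2.INTER_CUBIC),cv2.resize(t[130:220,170:290],(320,240)),np.zeros((240,168,3),np.uint8)])
save('w6.png',np.vstack([o,o2]))
plan((.5723-.045*.9987,.1417+.045*.052,.1143),87.1)
```

```text
[0.5028 0.1454 0.1161] [2.2777 2.1624 0.0022] 13.5
shift [-0.0004  0.0245  0.002 ] turn deg [ 0.13 -0.03 -0.05] yaw now 87.05 t 13.65
```

View pics/w6.png

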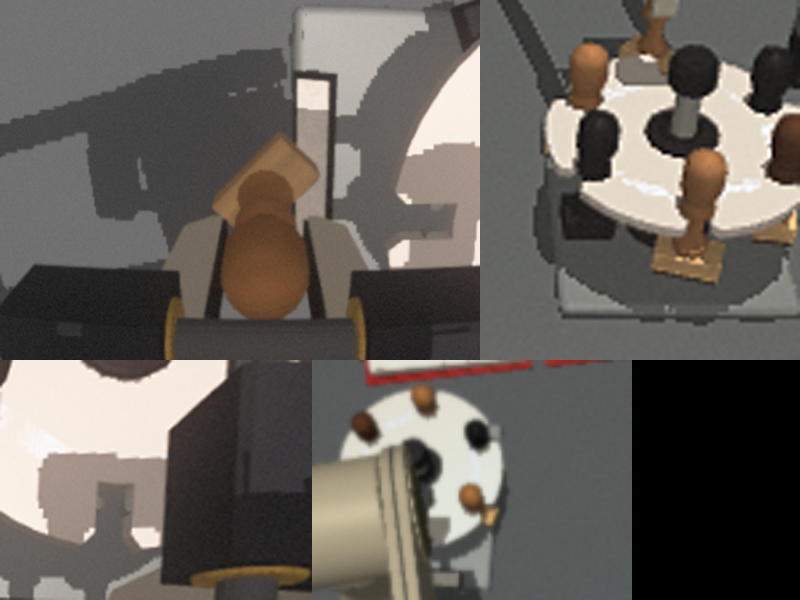

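The held stamp is upright at (265,270), and the notch centre is at y≈.142. I'll check the stamp's sideways offset in the jaws, then go to 12 mm short of home.

Run:
```python
from h import *
np.set_printoptions(precision=4,suppress=True)
st=robot.read_state()
print([atz(*wray((100+265/1.714,100+v/1.714),st),.137) for v in(264,268,272)],st['tool_pos'])
for d in(.03,.012): plan((.572-d*.9987,.1417+d*.052,.1143),87.1)
```

```text
[array([0.5038, 0.1469, 0.137 ]), array([0.5037, 0.1454, 0.137 ]), array([0.5037, 0.1439, 0.137 ])] [0.5029 0.1457 0.1163]
shift [-0.0004  0.0392  0.0021] turn deg [ 0.13 -0.03 -0.05] yaw now 87.05 t 13.65
shift [-0.0005  0.0572  0.0021] turn deg [ 0.13 -0.03 -0.05] yaw now 87.05 t 13.65
```

>>> carry_out(
  rows=[
    [-0.0005, 0.015, 0.0015, 0, 0, 0],
    [-0.0005, 0.03, 0.0015, 0, 0, 0],
    [-0.0005, 0.04, 0.0015, 0, 0, 0],
    [-0.0005, 0.047, 0.0015, 0, 0, 0],
    [-0.0005, 0.053, 0.0015, 0, 0, 0],
    [-0.0005, 0.057, 0.0015, 0, 0, 0],
    [-0.0005, 0.057, 0.0015, 0, 0, 0],
  ],
)

```text
t: 14.52
tool_pos: [0.5589, 0.1421, 0.1134]
orientation: [-2.278, -2.163, 0.0]
force: [1.2, -0.5, -1.1]
opening: 0.027
gripper_force: 55.0
```

>>> carry_out(
  rows=[
    [0, 0, 0, 0, 0, 0],
    [0, 0, 0, 0, 0, 0],
  ],
)

```text
t: 14.78
tool_pos: [0.5587, 0.1422, 0.1134]
orientation: [-2.278, -2.164, 0.0]
force: [0.6, -0.1, -1.1]
opening: 0.0274
gripper_force: 55.0
```

>>> carry_out(
  rows=[
    [0, 0.002, 0, 0, 0, 0],
    [0, 0.004, 0, 0, 0, 0],
    [0, 0.006, 0, 0, 0, 0],
    [0, 0.006, 0, 0, 0, 0],
  ],
)

```text
t: 15.28
tool_pos: [0.5648, 0.1419, 0.1133]
orientation: [-2.278, -2.163, 0.0]
force: [-1.5, 1.4, -0.5]
opening: 0.0267
gripper_force: 55.0
```

>>> carry_out(
  rows=[
    [0, 0.001, 0, 0, 0, 0],
    [0, 0.002, 0, 0, 0, 0],
    [0, 0.002, 0, 0, 0, 0],
  ],
)

```text
t: 15.65
tool_pos: [0.5665, 0.1418, 0.1134]
orientation: [-2.277, -2.163, 0.001]
force: [-3.7, 1.3, 1.4]
opening: 0.0269
gripper_force: 55.0
```

>>> carry_out(
  rows=[
    [0, 0.001, 0, 0, 0, 0],
    [0, 0.002, 0, 0, 0, 0],
    [0, 0.002, 0, 0, 0, 0],
  ],
)

```text
t: 16.02
tool_pos: [0.5682, 0.1418, 0.1133]
orientation: [-2.277, -2.163, 0.002]
force: [-7.0, 0.5, 3.7]
opening: 0.0267
gripper_force: 55.0
```

>>> carry_out(
  rows=[
    [0, 0.001, 0, 0, 0, 0],
    [0, 0.002, 0, 0, 0, 0],
    [0, 0.002, 0, 0, 0, 0],
  ],
)

```text
t: 16.4
tool_pos: [0.5697, 0.1417, 0.1133]
orientation: [-2.276, -2.163, 0.003]
force: [-9.1, 0.3, 5.8]
opening: 0.0271
gripper_force: 55.0
```

>>> carry_out(
  rows=[
    [0, 0.001, 0, 0, 0, 0],
    [0, 0.002, 0, 0, 0, 0],
    [0, 0.002, 0, 0, 0, 0],
  ],
)

```text
t: 16.77
tool_pos: [0.5712, 0.1417, 0.1133]
orientation: [-2.276, -2.162, 0.004]
force: [-11.6, -0.5, 7.8]
opening: 0.0271
gripper_force: 55.0
```

>>> carry_out(
  rows=[
    [0, 0.0005, 0, 0, 0, 0],
    [0, 0.001, 0, 0, 0, 0],
    [0, 0.001, 0, 0, 0, 0],
  ],
)

```text
t: 17.15
tool_pos: [0.5719, 0.1416, 0.1133]
orientation: [-2.275, -2.162, 0.005]
force: [-13.0, 1.1, 8.9]
opening: 0.0273
gripper_force: 55.0
```

>>> carry_out(
  rows=[
    [0, 0.0005, 0, 0, 0, 0],
    [0, 0.001, 0, 0, 0, 0],
    [0, 0.001, 0, 0, 0, 0],
  ],
)

```text
t: 17.52
tool_pos: [0.5733, 0.1416, 0.1134]
orientation: [-2.276, -2.162, 0.004]
force: [-7.4, 0.6, 4.2]
opening: 0.0272
gripper_force: 55.0
```

>>> carry_out(
  rows=[
    [0, 0.0005, 0, 0, 0, 0],
    [0, 0.001, 0, 0, 0, 0],
    [0, 0.001, 0, 0, 0, 0],
  ],
)

```text
t: 17.9
tool_pos: [0.5752, 0.1414, 0.1134]
orientation: [-2.277, -2.163, 0.002]
force: [-5.9, 0.1, 4.2]
opening: 0.0269
gripper_force: 55.0
```

>>> carry_out(
  rows=[
    [0, 0.0005, 0, 0, 0, 0],
    [0, 0.001, 0, 0, 0, 0],
    [0, 0.001, 0, 0, 0, 0],
  ],
)

```text
t: 18.27
tool_pos: [0.5759, 0.1414, 0.1134]
orientation: [-2.277, -2.163, 0.002]
force: [-7.4, 0.3, 4.1]
opening: 0.0271
gripper_force: 55.0
```

The force peaked at 13 N, dropped, and is rising again at the bush's stiffness, so the neck is past the rollers and against the end. Next I'll ease back the sideways load and release.

>>> carry_out(
  rows=[
    [0, -0.001, 0, 0, 0, 0],
    [0, -0.002, 0, 0, 0, 0],
    [0, -0.003, 0, 0, 0, 0],
    [0, -0.003, 0.0005, 0, 0, 0],
    [0, -0.003, 0.001, 0, 0, 0],
    [0, -0.003, 0.001, 0, 0, 0],
  ],
)

```text
t: 19.02
tool_pos: [0.5742, 0.1415, 0.1131]
orientation: [2.277, 2.163, 0.001]
force: [-5.2, 0.1, 5.8]
opening: 0.0272
gripper_force: 55.0
```

>>> carry_out(
  rows=[
    [0, 0, 0, 0, 0, 0],
    [0, 0, 0, 0, 0, 0],
    [0, 0, 0, 0, 0, 0],
  ],
  jaw=125,
  force=10,
)

```text
t: 19.4
tool_pos: [0.5741, 0.1413, 0.1123]
orientation: [2.278, 2.163, 0.0]
force: [-0.3, 0.1, 0.0]
opening: 0.0469
gripper_force: 0.0
```

Run:
```python
from h import *
np.set_printoptions(precision=4,suppress=True)
st=robot.read_state();print(st['tool_pos'],st['force'],st['opening'],st['t'])
im=robot.read_camera('wrist');np.save('w7.npy',im)
```

```text
[0.5741 0.1413 0.1123] [-0.2586  0.1087  0.0355] 0.04694668239570413 19.4
```

>>> carry_out(
  rows=[
    [0, 0, -0.02, 0, 0, 0],
    [0, 0, -0.045, 0, 0, 0],
    [0, -0.002, -0.06, 0, 0, 0],
    [0, -0.002, -0.06, 0, 0, 0],
  ],
)

```text
t: 19.95
tool_pos: [0.573, 0.1417, 0.1748]
orientation: [2.276, 2.162, 0.005]
force: [0.3, -0.1, -0.0]
opening: 0.0471
gripper_force: 0.0
```

>>> carry_out(
  rows=[
    [0, 0, 0, 0, 0, 0],
    [0, 0, 0, 0, 0, 0],
    [0, 0, 0, 0, 0, 0],
    [0, 0, 0, 0, 0, 0],
  ],
  jaw=255,
  force=10,
)

```text
t: 20.45
tool_pos: [0.5716, 0.1414, 0.1719]
orientation: [-2.278, -2.163, 0.001]
force: [0.1, 0.1, 0.0]
opening: 0.012
gripper_force: 0.0
```

Run:
```python
from h import *
np.set_printoptions(precision=4,suppress=True)
st=robot.read_state();print(st['tool_pos'],st['force'],st['opening'],st['t'])
plan((.572,.1415,.156),87.1)
```

```text
[0.5716 0.1414 0.1719] [0.07   0.1042 0.0464] 0.011987623251979858 20.45
shift [0.0001 0.0004 0.0159] turn deg [-0.04  0.01 -0.05] yaw now 87.05 t 20.45
```

Press down gently on the handle top (expected at z = .153).

>>> carry_out(
  rows=[
    [0, 0, 0.005, 0, 0, 0],
    [0, 0, 0.01, 0, 0, 0],
    [0, 0, 0.014, 0, 0, 0],
    [0, 0, 0.016, 0, 0, 0],
    [0, 0, 0.016, 0, 0, 0],
  ],
)

```text
t: 21.08
tool_pos: [0.5717, 0.1415, 0.1562]
orientation: [-2.278, -2.163, 0.0]
force: [-0.6, -0.0, 1.2]
opening: 0.0006
gripper_force: 0.0
```

>>> carry_out(
  rows=[
    [0, 0, 0.001, 0, 0, 0],
    [0, 0, 0.002, 0, 0, 0],
    [0, 0, 0.002, 0, 0, 0],
  ],
)

```text
t: 21.45
tool_pos: [0.5718, 0.1415, 0.1544]
orientation: [-2.278, -2.164, 0.0]
force: [0.3, 0.2, -0.3]
opening: 0.0009
gripper_force: 0.0
```

>>> carry_out(
  rows=[
    [0, 0, 0.001, 0, 0, 0],
    [0, 0, 0.002, 0, 0, 0],
    [0, 0, 0.002, 0, 0, 0],
  ],
)

```text
t: 21.82
tool_pos: [0.5725, 0.1416, 0.1535]
orientation: [2.277, 2.163, 0.002]
force: [-0.1, -1.4, 6.0]
opening: 0.0007
gripper_force: 2.4
```

>>> carry_out(
  rows=[
    [0, 0, 0.001, 0, 0, 0],
    [0, 0, 0.0015, 0, 0, 0],
    [0, 0, 0.0015, 0, 0, 0],
  ],
)

```text
t: 22.2
tool_pos: [0.5732, 0.1417, 0.1531]
orientation: [2.276, 2.162, 0.005]
force: [-0.5, -0.4, 9.3]
opening: 0.0008
gripper_force: 4.8
```

>>> carry_out(
  rows=[
    [0, 0, -0.02, 0, 0, 0],
    [0, 0, -0.06, 0, 0, 0],
    [0, -0.05, -0.1, 0, 0, 0],
    [-0.05, -0.09, -0.12, 0, 0, 0],
    [-0.07, -0.09, -0.12, 0, 0, 0],
    [-0.07, -0.09, -0.12, 0, 0, 0],
    [-0.07, -0.09, -0.12, 0, 0, 0],
  ],
)

```text
t: 23.08
tool_pos: [0.4785, 0.0766, 0.2711]
orientation: [-2.278, -2.163, -0.001]
force: [-0.4, 0.5, -0.9]
opening: 0.0004
gripper_force: 0.0
```

Run:
```python
from h import *
import pickle
np.set_printoptions(precision=4,suppress=True)
st=robot.read_state(); im=robot.read_camera('wrist'); s=robot.read_camera('scene')
np.save('w8.npy',im);pickle.dump(st,open('st8.p','wb'))
print(st['tool_pos'],st['t'])
a=wmap(im,st,.103,.68,.235,200,200,1); b=wmap(im,st,.141,.68,.235,200,200,1)
g=lambda m,w:cv2.resize(m,(w,w),interpolation=cv2.INTER_CUBIC)
o=np.hstack([g(a,400),g(b,400)])
sc=cv2.resize(s[175:275,250:384],(268,200),interpolation=cv2.INTER_CUBIC)
o2=np.hstack([sc,cv2.resize(im[90:290,80:346],(266,200)),cv2.resize(s[150:250,80:213],(266,200),interpolation=cv2.INTER_CUBIC)])
save('w8.png',np.vstack([o,o2]))
```

```text
[0.4785 0.0766 0.2711] 23.075
```

View pics/w8.png

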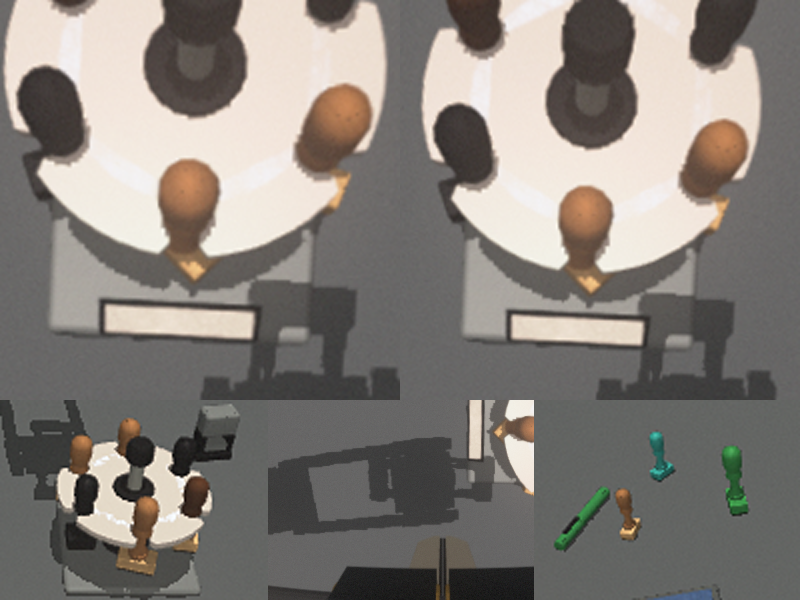

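The new stamp's handle is at about (186,215) in the right-hand map, 74.7 mm from the axis, which matches its neighbours' 74–74.5 mm. The rack points to the front (about 176.5° against 177°). Nothing else on the desk has moved, so I'm handing in.

```bash
python3 -c "
from plant import robot
print(robot.close_job())"
```

```text
the job is handed in; nothing more can be done
None
```

The rack is turned to the front, and the large wooden stamp is hung in the front notch, pushed home with a 13 N peak and pressed down; the job was handed in at about 23 s, and no verdict was returned.

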